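Stow a lock case under the service box's hinged divider

ROBOT

A 6-joint arm with a two-finger parallel gripper is mounted at the origin on the work surface. World frame = base frame: x ahead of the robot, y to its left, z up, the work surface at z = 0. Lengths are in mm, angles in rad, forces in N, time in s.
With the tool pointing down it reaches from about 400 to 925 mm from the base axis. Payload 3.4 kg.
Tool frame: the origin (TCP) lies between the finger pads; the fingertips stand 19 mm ahead of it and the grasp point (between the pads) is the TCP; z points along the fingers, y is the line along which they close (so a half turn about z gives the same grasp; the last joint's range is limited). The gripper opens to 85 mm and grips with 20 to 120 N. Pads are 22 mm wide; open, the fingers measure 114 mm over their backs; the gripper's body (76 mm by 85 mm) begins 54 mm behind the grasp point. The pads swing forward as they close: fully open they stand 13 mm farther back than shut.
Start: joints at [-1.411, 0.307, 1.506, -0, 1.328, -0.073], TCP at [133.189, -559.368, 250.305] pointing down, gripper open.
Joint ranges: [-3.12, 3.12], [-1.05, 2.28], [0.14, 2.33], [-1.42, 4.57], [0.1, 2.73], [-2.68, 2.68]. Speed limits (rad/s): [2.57, 2.57, 3.14, 3.14, 3.14, 3.14].

INTERFACE

Orientations are given as a unit quaternion [x, y, z, w].
In Python, from cell import ctrl gives the robot as it stands. The module is installed in compiled form; this text tells all that it offers.
- The arm moves only by the tool send_rows, never from a script. Its argument "rows" is a list that holds one entry, the list of rows, each a list of 5 numbers: the closure, from -1 (fully open) to 1 (shut), so that 0 is half open, then the shift along the tool's x, y, z as a fraction of full scale, then the turn about the tool's z as a fraction of full scale. A call has 1 to 12 rows; each row shifts and turns the commanded pose from where the row before left it, along the tool's axes as they then stand; what a row does not reach is not made up. Full scale, the value 1, is 0.02 m for a shift and 6 degrees for a turn. A row lasts 1/10 s, in which the tool goes at most 50 mm and 8.59 degrees, less where a joint would pass 70% of its speed; a pose out of reach is approached as far as the arm can. A call with a number of a shift or a turn outside -1 to 1 is refused whole. A call with a gripper value outside its range is refused whole. The fingers move at their own pace and stop on an object; the grip force is fixed at half the most. Time passes only in rows, so rows that do not move let the fingers close. It gives the time, the measured TCP pose, the force, the opening and the grip force at its end, in the units of the state.
- ctrl.sense(): the state, without advancing time (a new reading comes with each control period).
- ctrl.grab_frame(name): name is "scene" or "top"; returns (picture, depth): 420x560x3 uint8, blue, green, red; 420x560 float32, mm along the optical axis (not along the pixel's ray), 0 where there is no reading.
- ctrl.camera_params(name): a dict with "mtx" (3x3 intrinsics, pixels), "distortion" ([k1, k2, p1, p2, k3] as OpenCV has them; the pictures are not rectified), "R" (3x3) and "t" (3): a world point X has camera coordinates R X + t. Camera axes: x right, y down, z forward; pixel columns grow to the right and rows downward; lengths in mm; the calibration is good to about 2 mm. A picture is of the moment at which its call begins. camera_params takes no time and is no camera call.
- ctrl.sign_off(): hands the job in; it is judged then, once.
The state is a dict: "time_s": time; "joints": joint angles; "dq": joint speeds; "joint_torque": joint torques, N m; "eef_pos": TCP position; "tcp_rot": TCP orientation; "force": force on the tool from outside, world axes, zero at the start; "ft_torque": the same for the moment, N m; "grip_width": opening from 0.0 (shut) to 1.0 (fully open); "finger_force": force on a finger pad.
Only numpy, scipy, OpenCV 4.12 (cv2) and the standard library are available. Lean on these libraries where they do the work, as an engineer would, in place of code of your own. Each camera call takes 0.05 s, during which the arm holds its last target. There are 200 camera calls.

TASK

Lift the hinged divider flap of the two-tier service box by its bar until it rests open past upright, then pack the mortice lock case face up into the lower tier's wide bay: nose first under the fixed half of the upper tier, pushing the sprung plate back without forcing it, and its tail laid down inside the hinge wall so that the spring holds it flat and lengthwise against that wall. Let go of the lock, then lower the flap fully shut without letting it slam, and leave everything else where it is.

Things in the scene. Friction and masses are not known exactly. Their poses are not given: they have to be found in the camera images.
- bay (a point): Point on the floor of the box's wide bay (lower tier, floor 4 mm above the counter), in the middle of the bay's width, at the inner face of the low hinge wall. z up, y along the bay from the hinge wall to the end wall, x across the bay. The bay is 200 mm long and 125 mm wide (x -62.5 to 62.5 mm). Above the bay floor: hinge wall 42 mm, outer side wall (-x) 68 mm, divider to the narrow bay (+x) 38 mm.
- box: Centre of the underside of the open-topped grey steel two-tier service box, fixed to the counter: 217 (x) x 208 (y) mm outside, 72 mm high, walls 4 mm. Axes as the bay's; its yaw is within 0.25 rad of the world's. The wide bay is the one nearer the robot (-x); the narrow bay beside it already holds a brass cylinder.
- ledge (a point): Middle, over the wide bay, of the top edge of the fixed half of the upper tier, 46 mm above the bay floor. This steel sheet, 4 mm thick, covers the bay from here (140 mm from the hinge wall) to the end wall, 42 mm clear beneath it. So the opening under the flap is only 140 mm long, between hinge wall and this edge. Axes as the bay's.
- hinge_line (a point): Middle of the flap's hinge axis, on top of the hinge wall, 44 mm above the bay floor and 2 mm outside the wall's inner face; it lies 42 mm to +x of the wide bay's middle. The hinge axis is this point's x axis; axes as the bay's.
- flap (a joint): Divider flap's angle, rad: 0 shut and level with the fixed half, growing as it lifts, 1.57 upright, 1.78 resting open on its stop. Aluminium panel 206 mm wide, 140 mm from hinge to free edge, 4 mm thick (middle plane through the hinge axis), 0.4 kg. It swings freely: let go below upright it falls shut, beyond upright it leans on its stop and stays.
- flap_bar (a point): Middle of the flap's round pull bar: steel, 12 mm thick, 90 mm between its two feet, parallel to the hinge, on the flap's upper side: 132 mm from the hinge axis along the flap (point's y axis), 37 mm off its middle plane (point's z axis), 29 mm free between bar and panel. Open, the panel is on the bay side of the bar. Pinched across from above it pivots between the pads as the flap swings.
- follower (a joint): Travel in m of the sprung steel plate in the wide bay that keeps a packed part from rattling: 0 at rest, 0.020 fully back, towards the end wall. Hidden from above under the fixed half. It pushes back with about 3.5 N at once and 350 N/m more: 7.7 N at 0.012, 10.5 N at its hard stop.
- follower_face (a point): Middle of that plate's face (18 mm above the bay floor, in the middle of the bay's width), which looks to the hinge wall; y axis along its travel, towards the end wall. At rest the face is 158 mm from the hinge wall, at its stop 178 mm. The plate is 104 mm wide and stands from 2 to 34 mm above the bay floor.
- lock_center (a point): Centre, half-way up, of the mortice lock case, lying face up on the counter: steel, 170 (x) x 46 (y) x 20 (z) mm, 0.3 to 0.6 kg, brass faceplate all along its +y side with a latch bolt standing out 8 mm at x = 40 to 64 mm; its face shows a cylinder hole (-x) and a square hole (+x). Either end may go in first. Packed, it reaches from the hinge wall to 170 mm, the plate 12 mm back.
- lock: The same lock case; origin in the middle of its underside.
- cylinder_a: Bystander: brass door cylinder 66 x 33 x 17 mm lying in the narrow bay under the flap; origin in the middle of its underside, as with all bystanders.
- cylinder_b: Bystander: another such cylinder lying on the fixed half of the upper tier, 17 mm high.
- night_latch: Bystander: grey rim night latch 92 x 64 mm with a brass knob, 50 mm high overall, on the counter.
- padlock: Bystander: brass padlock with a steel shackle lying flat, 55 x 105 x 26 mm.
- lever: Bystander: aluminium door lever on a plate 150 x 40 mm, 55 mm high.
- screwdriver: Bystander: screwdriver lying on the counter to the right of the box.
- oil: Bystander: upright blue oil can, 52 mm diameter, 150 mm high, right of the robot.
Things that resemble listed ones, but are neither listed nor needed, are in the scene too. Leave any green or pink look-alike of the lock alone.

How it is judged:
By the outcome, as a careful person would: the job done as asked, in the order asked, and still so for the second after the job is handed in, with the robot touching nothing.
It also fails if it takes over 72 s, if anything falls off the work surface, if the arm or the gripper's body presses on something with over 40 N, if the wrist force passes 120 N, or if a joint passes its speed limit or range.

## Working session

There is one attempt and no reset: what is moved stays moved. The work goes in short steps, Python scripts to look and compute and a tool call to move; the robot and the scene stay as the last step left them, time stands still between calls to the robot, and variables do not carry over. Pictures are saved under pics/ and viewed, at most 10 in all, crops included, and the job is handed in when it is done.

Besides the shell and the picture viewer there is one more tool, called after "Request:" in YAML: its name, and indented under it one key for each argument. send_rows: Moves the arm, as the interface text tells. Its arguments: {"type":"object","properties":{"rows":{"type":"array"}},"required":["rows"]}

```bash
mkdir -p pics; cat > h.py <<'E'
import numpy as np, cv2
from cell import ctrl
def ray(name,uv):
    p=ctrl.camera_params(name); K=np.array(p["mtx"],float);D=np.array(p["distortion"],float);R=np.array(p["R"]);t=np.array(p["t"]).ravel()
    n=cv2.undistortPoints(np.array(uv,float).reshape(-1,1,2),K,D).reshape(-1,2)
    d=np.c_[n,np.ones(len(n))]
    return -R.T@t, d@R, d
def onz(name,uv,z):
    c,d,_=ray(name,uv); s=(z-c[2])/d[:,2]; return c+d*s[:,None]
def dep(name,uv,D):
    c,d,_=ray(name,uv); uv=np.array(uv).reshape(-1,2)
    z=np.array([D[int(round(v)),int(round(u))] for u,v in uv]); return c+d*z[:,None]
E
python3 - <<'E'
from h import *
for n in("top","scene"):
    im,d=ctrl.grab_frame(n); cv2.imwrite(f"pics/{n}0.png",im); np.save(f"pics/{n}0.npy",d)
    p=ctrl.camera_params(n); print(n,np.round(-np.array(p["R"]).T@np.array(p["t"]).ravel()),np.round(p["R"],2).tolist(),np.round(p["mtx"],0).tolist())
s=ctrl.sense();print(s)
E
```

```text
top [ 456.   66. 1458.] [[-0.01, -1.0, -0.02], [-1.0, 0.01, -0.06], [0.06, 0.02, -1.0]] [[456.0, 0.0, 288.0], [0.0, 456.0, 208.0], [0.0, 0.0, 1.0]]
scene [1140. -379. 1076.] [[0.6, 0.8, 0.01], [0.63, -0.47, -0.62], [-0.49, 0.38, -0.79]] [[396.0, 0.0, 284.0], [0.0, 396.0, 219.0], [0.0, 0.0, 1.0]]
{'time_s': 0.1, 'joints': array([-1.41049666e+00,  3.07514584e-01,  1.50754582e+00, -8.96561025e-06,
        1.32841812e+00, -7.34991801e-02]), 'dq': array([-0.00194874, -0.00130941, -0.0020762 ,  0.00047786, -0.00130283,
       -0.00057123]), 'joint_torque': array([ 4.78345883e-04, -4.58530641e+01, -2.52610463e+01, -2.62993535e-04,
        5.61179506e-03,  1.08698637e-05]), 'eef_pos': array([ 133.09079578, -558.77020687,  249.46258394]), 'tcp_rot': array([ 9.93174472e-01,  1.16634379e-01, -4.52574142e-05, -9.41858144e-04]), 'force': array([-0.09465537,  0.07358094, -0.38351683]), 'ft_torque': array([-0.03663724,  0.00038031,  0.00366674]), 'finger_force': 0.0, 'grip_width': 1.0021084341806346}
```

View pics/top0.png

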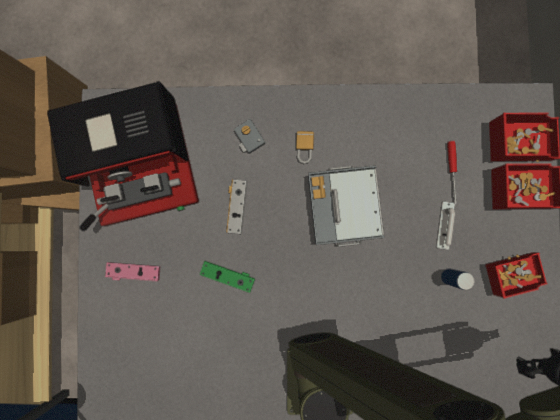

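View pics/scene0.png

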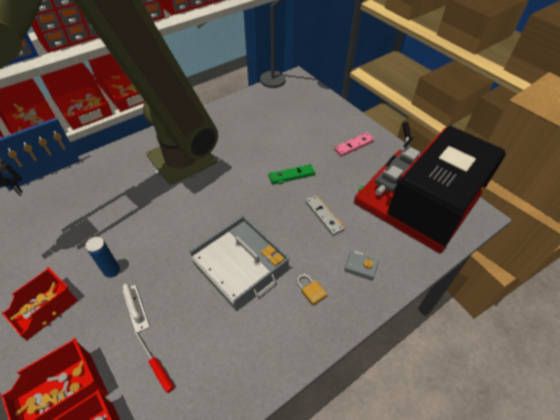

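Candidates for the lock in the top view: pink (132,271) and green (228,276) are the barred look-alikes, and the white door lever on its plate at (446,225) is a bystander. The steel-grey case with the brass edge at (237,206) fits the description. I'll check this in a crop that also takes in the box.

```bash
python3 - <<'E'
import cv2,numpy as np
a=cv2.imread("pics/top0.png")
c=cv2.resize(a[155:260,210:400],None,fx=4.2,fy=4.2,interpolation=cv2.INTER_CUBIC); cv2.imwrite("pics/crop0.png",c); print(c.shape)
E
```

```text
(441, 798, 3)
```

View pics/crop0.png

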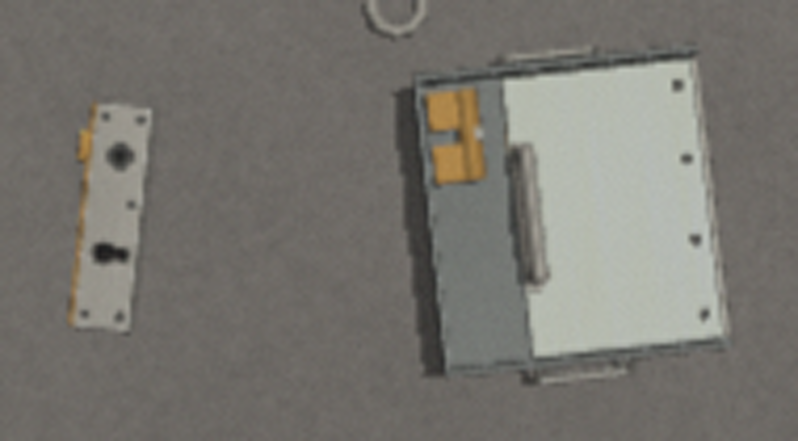

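The crop confirms it. The case at crop (110,218) has a brass strip on its left side, a bolt at (84,146), the square hole at (120,156) toward world +x, and the cylinder hole at (110,252). It also shows the box with the bar from (522,148) to (540,282).

```bash
python3 - <<'E'
from h import *
im=cv2.imread("pics/top0.png"); D=np.load("pics/top0.npy")
f=lambda L:[(210+(x+.5)/4.2-.5,155+(y+.5)/4.2-.5) for x,y in L]
L=onz("top",f([(95,105),(152,108),(130,331),(72,326)]),20)[:,:2]
print("lock",L.round(),L.mean(0).round(1)); 
e=(L[0]+L[1]-L[2]-L[3]);print("yaw",np.arctan2(e[1],e[0]),np.hypot(*e)/2)
F=onz("top",f([(505,80),(694,60),(724,345),(533,360)]),50)[:,:2]
e=F[0]+F[1]-F[2]-F[3];g=F[0]+F[3]-F[1]-F[2];print("flap",F.round(),np.arctan2(e[1],e[0]),np.arctan2(-g[0],g[1]),np.hypot(*e)/2,np.hypot(*g)/2)
B=onz("top",f([(445,375),(417,76)]),72)[:,:2];e=B[1]-B[0];print("endwall",B.round(),np.arctan2(e[1],e[0]),np.hypot(*e))
P=onz("top",f([(524,148),(541,282)]),87)[:,:2];e=P[0]-P[1];print("bar",P.round(),P.mean(0),np.arctan2(e[1],e[0]),np.hypot(*e))
print(dep("top",f([(524,180),(535,250),(620,200),(475,300),(112,200),(111,300),(455,175),(570,30)]),D).round())
# steel lock mask, depth-based
roi=(slice(170,240),slice(220,255))
h=D[roi];vv,uu=np.mgrid[170:240,220:255]
X=dep("top",np.c_[uu.ravel(),vv.ravel()],D)
m=(X[:,2]>12)&(X[:,2]<30);pts=onz("top",np.c_[uu.ravel(),vv.ravel()][m],20)[:,:2].astype(np.float32)
r=cv2.minAreaRect(pts);print("lock rect",r,pts.mean(0),m.sum())
E
```

```text
lock [[635. 270.]
 [632. 226.]
 [464. 243.]
 [468. 287.]] [550.1 256.6]
yaw -0.10374381319653604 168.58078118861374
flap [[ 647.  -39.]
 [ 660. -178.]
 [ 450. -196.]
 [ 440.  -56.]] 0.08377789540942969 0.08164116895700425 209.18836541526383 140.35731164011924
endwall [[430.   9.]
 [647.  27.]] 0.0806882658166923 217.8847761883865
bar [[592. -49.]
 [496. -59.]] [544.11603732 -53.97320472] 0.11020865585787246 96.870090404223
[[ 569.  -48.   87.]
 [ 519.  -55.   90.]
 [ 557. -122.   46.]
 [ 484.  -14.   47.]
 [ 563.  257.   21.]
 [ 488.  258.   15.]
 [ 575.    0.   67.]
 [ 692.  -93.   -2.]]
lock rect ((550.3311157226562, 260.0788879394531), (53.75324630737305, 169.38760375976562), 85.04136657714844) [550.51874 258.53543] 793
```

Request:
send_rows:
  rows:
    - [[0.2,0,0,0,0.73],[0.2,0,0,0,0.72],[0.2,0.9,-0.94,0,0],[0.2,0.9,-0.94,0,0],[0.2,0.9,-0.94,0,0],[0.2,0.9,-0.94,0,0],[0.2,0.9,-0.94,0,0],[0.2,0.9,-0.94,0,0],[0.2,0.9,-0.94,0,0],[0.2,0.9,-0.94,0,0],[0.2,0.9,-0.94,0,0],[0.2,0.9,-0.94,0,0]]

```text
time_s: 1.3
eef_pos: [297.5, -356.1, 250.0]
tcp_rot: [0.999, 0.041, -0.0, -0.0]
force: [-0.3, -0.3, 0.4]
grip_width: 0.403
finger_force: 0.0
```

```bash
cat >> h.py <<'E'
from scipy.spatial.transform import Rotation as Ro
BAY=np.array([513.,-188.5,4.]);YAW=.082
def b2w(p): c,s=np.cos(YAW),np.sin(YAW); return BAY+np.array([c*p[0]-s*p[1],s*p[0]+c*p[1],p[2]])
def st():
    s=ctrl.sense();R=Ro.from_quat(s["tcp_rot"]).as_matrix();psi=np.arctan2(R[1,0],R[0,0])
    d=s["eef_pos"]-BAY;c,sn=np.cos(YAW),np.sin(YAW)
    print("t",round(s["time_s"],2),"pos",s["eef_pos"].round(1),"psi",psi.round(4),"box",np.round([c*d[0]+sn*d[1],-sn*d[0]+c*d[1],d[2]],1),"F",s["force"].round(1),"w",round(s["grip_width"],3),"ff",round(s["finger_force"],1),"q",s["joints"].round(2)); return s,R,psi
def go(p):
    s,R,psi=st(); print("tool units",(R.T@(np.array(p)-s["eef_pos"])/20).round(2))
E
python3 -c "
from h import *
go(b2w([42,130,126]))"
```

```text
t 1.3 pos [ 297.5 -356.1  250. ] psi 0.0818 box [-228.5 -149.4  246. ] F [-0.3 -0.3  0.4] w 0.403 ff 0.0 q [-0.97  0.15  1.72  0.    1.27  0.52]
tool units [ 13.52 -13.97   6.  ]
```

Request:
send_rows:
  rows:
    - [[0.2,0.9,-0.93,0,0],[0.2,0.9,-0.93,0,0],[0.2,0.9,-0.93,0,0],[0.2,0.9,-0.93,0,0],[0.2,0.9,-0.93,0,0],[0.2,0.9,-0.93,0,0],[0.2,0.9,-0.93,0.5,0],[0.2,0.9,-0.93,0.5,0],[0.2,0.9,-0.93,0.5,0],[0.2,0.9,-0.93,0.5,0],[0.2,0.9,-0.93,0.8,0],[0.2,0.9,-0.93,0.8,0]]

```text
time_s: 2.5
eef_pos: [494.7, -116.2, 177.6]
tcp_rot: [0.999, 0.041, -0.0, 0.0]
force: [-0.4, 0.3, 0.5]
grip_width: 0.397
finger_force: 0.0
```

Request:
send_rows:
  rows:
    - [[0.2,0.9,-0.93,0.8,0],[0.2,0.9,-0.93,0.8,0],[0.2,0.4,-0.4,0.5,0],[0.2,0,0,0,0]]

```text
time_s: 2.9
eef_pos: [533.9, -67.4, 134.6]
tcp_rot: [0.999, 0.042, -0.002, -0.0]
force: [0.1, -0.8, 0.6]
grip_width: 0.4
finger_force: 0.0
```

```bash
python3 -c "
from h import *
go(b2w([42,130,81]))
im,D=ctrl.grab_frame('scene');c=im[180:320,170:310];cv2.imwrite('pics/s1.png',cv2.resize(c,None,fx=4.2,fy=4.2,interpolation=2))"
```

```text
t 2.9 pos [533.9 -67.4 134.6] psi 0.0841 box [ 30.7 119.  130.6] F [ 0.1 -0.8  0.6] w 0.4 ff 0.0 q [-0.2   0.37  1.74 -0.    1.04  1.28]
tool units [ 0.57 -0.55  2.48]
```

View pics/s1.png

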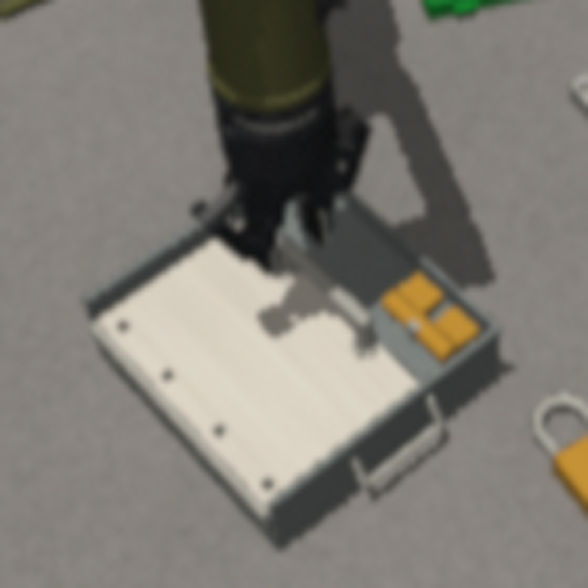

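The gripper is at crop (290,230), straddling the bar, which runs from (290,240) to (375,340). I'll shift slightly, descend and pinch.

Request:
send_rows:
  rows:
    - [[0.2,0.57,-0.55,0,0],[0.2,0,0,0.8,0],[0.2,0,0,0.8,0],[0.2,0,0,0.85,0],[0.2,0,0,0,0],[1,0,0,0,0],[1,0,0,0,0],[1,0,0,0,0],[1,0,0,0,0]]

```text
time_s: 3.85
eef_pos: [545.1, -54.1, 88.6]
tcp_rot: [0.999, 0.04, 0.001, -0.002]
force: [1.2, 9.5, -0.2]
grip_width: 0.116
finger_force: 58.4
```

```bash
python3 -c "
from h import *
s,R,psi=st()
d=s['eef_pos']
# arc in box y,z ; 20 steps
c=np.array([-2,44.]);p0=np.array([130,81.]);r=p0-c
N=24
prev=p0
for k in range(1,N+1):
    a=1.76*k/N; q=c+np.array([np.cos(a)*r[0]-np.sin(a)*r[1],np.sin(a)*r[0]+np.cos(a)*r[1]]); dl=q-prev; prev=q
    print([1,0,round(-dl[0]/20,2),round(-dl[1]/20,2),0],end=', ')
"
```

```text
t 3.85 pos [545.1 -54.1  88.6] psi 0.0806 box [ 43.  131.4  84.6] F [ 1.2  9.5 -0.2] w 0.116 ff 58.4 q [-0.18  0.44  1.77  0.01  0.93  1.31]
[1, 0, np.float64(0.15), np.float64(-0.48), 0], [1, 0, np.float64(0.19), np.float64(-0.47), 0], [1, 0, np.float64(0.22), np.float64(-0.45), 0], [1, 0, np.float64(0.25), np.float64(-0.43), 0], [1, 0, np.float64(0.29), np.float64(-0.41), 0], [1, 0, np.float64(0.31), np.float64(-0.39), 0], [1, 0, np.float64(0.34), np.float64(-0.37), 0], [1, 0, np.float64(0.37), np.float64(-0.34), 0], [1, 0, np.float64(0.39), np.float64(-0.31), 0], [1, 0, np.float64(0.41), np.float64(-0.28), 0], [1, 0, np.float64(0.43), np.float64(-0.25), 0], [1, 0, np.float64(0.45), np.float64(-0.22), 0], [1, 0, np.float64(0.47), np.float64(-0.19), 0], [1, 0, np.float64(0.48), np.float64(-0.15), 0], [1, 0, np.float64(0.49), np.float64(-0.12), 0], [1, 0, np.float64(0.5), np.float64(-0.08), 0], [1, 0, np.float64(0.5), np.float64(-0.04), 0], [1, 0, np.float64(0.5), np.float64(-0.01), 0], [1, 0, np.float64(0.5), np.float64(0.03), 0], [1, 0, np.float64(0.5), np.float64(0.07), 0], [1, 0, np.float64(0.49), np.float64(0.1), 0], [1, 0, np.float64(0.48), np.float64(0.14), 0], [1, 0, np.float64(0.47), np.float64(0.17), 0], [1, 0, np.float64(0.46), np.float64(0.21), 0],
```

Request:
send_rows:
  rows:
    - [[1,0,0.15,-0.48,0],[1,0,0.19,-0.47,0],[1,0,0.22,-0.45,0],[1,0,0.25,-0.43,0],[1,0,0.29,-0.41,0],[1,0,0.31,-0.39,0],[1,0,0.34,-0.37,0],[1,0,0.37,-0.34,0]]

```text
time_s: 4.65
eef_pos: [549.1, -94.8, 156.9]
tcp_rot: [0.999, 0.04, 0.002, -0.004]
force: [-0.7, 12.6, 7.8]
grip_width: 0.119
finger_force: 58.5
```

```bash
python3 -c "
from h import *
st()"
```

```text
t 4.65 pos [549.1 -94.8 156.9] psi 0.0809 box [ 43.6  90.4 152.9] F [-0.7 12.6  7.8] w 0.119 ff 58.5 q [-0.25  0.37  1.67  0.01  1.1   1.23]
```

Request:
send_rows:
  rows:
    - [[1,0,0.39,-0.31,0],[1,0,0.41,-0.28,0],[1,0,0.43,-0.25,0],[1,0,0.45,-0.22,0],[1,0,0.47,-0.19,0],[1,0,0.48,-0.15,0],[1,0,0.49,-0.12,0],[1,0,0.5,-0.08,0]]

```text
time_s: 5.45
eef_pos: [556.4, -170.2, 189.7]
tcp_rot: [0.999, 0.041, 0.003, -0.0]
force: [-0.5, 2.9, 10.8]
grip_width: 0.11
finger_force: 62.7
```

Request:
send_rows:
  rows:
    - [[1,0,0.5,-0.04,0],[1,0,0.5,-0.01,0],[1,0,0.5,0.03,0],[1,0,0.5,0.07,0],[1,0,0.49,0.1,0],[1,0,0.48,0.14,0],[1,0,0.47,0.17,0],[1,0,0.46,0.21,0],[1,0,0,0,0]]

```text
time_s: 6.35
eef_pos: [563.7, -248.7, 175.4]
tcp_rot: [0.999, 0.04, 0.004, -0.0]
force: [5.6, 6.9, 9.9]
grip_width: 0.11
finger_force: 62.4
```

```bash
python3 -c "
from h import *
st()"
```

```text
t 6.35 pos [ 563.7 -248.7  175.4] psi 0.0806 box [ 45.6 -64.1 171.4] F [5.6 6.9 9.9] w 0.11 ff 62.4 q [-0.49  0.42  1.52  0.    1.19  1.  ]
```

Request:
send_rows:
  rows:
    - [[0.4,0,0,0,0],[0.4,0,0,0,0],[0.4,0,0,-0.5,0],[0.4,0,0,-1,0],[0.4,0,0,-1,0],[0.4,0,0,-1,0],[-0.6,0,-0.5,-1,0.6],[-0.6,0,-0.5,0,0.6],[-0.6,0,-0.5,0,0.53]]

```text
time_s: 7.25
eef_pos: [559.8, -219.1, 264.1]
tcp_rot: [0.999, -0.051, 0.001, 0.001]
force: [-1.1, 0.8, -0.1]
grip_width: 0.793
finger_force: 0.0
```

```bash
python3 -c "
from h import *
go([540,258,100])
im,D=ctrl.grab_frame('top');cv2.imwrite('pics/t2.png',cv2.resize(im[140:280,200:420],None,fx=3.5,fy=3.5,interpolation=2))"
```

```text
t 7.25 pos [ 559.8 -219.1  264.1] psi -0.1023 box [ 44.1 -34.4 260.1] F [-1.1  0.8 -0.1] w 0.793 ff 0.0 q [-0.44  0.33  1.43 -0.    1.38  1.23]
tool units [ -3.43 -23.64   8.17]
```

View pics/t2.png

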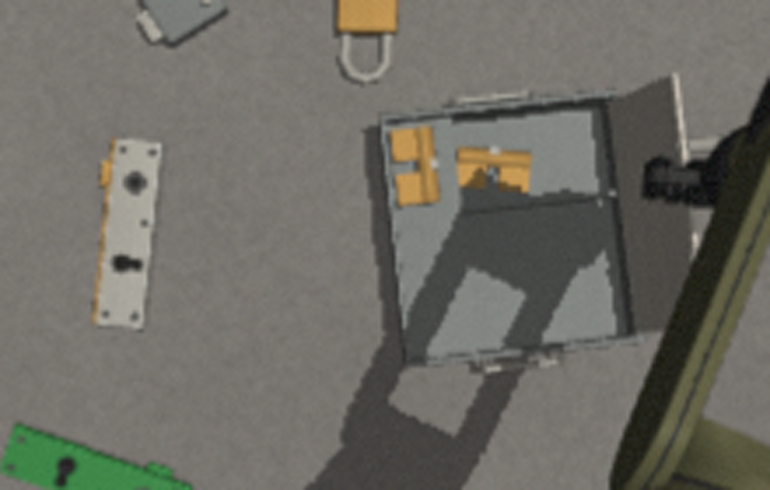

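The flap stands open with its edge at (685,200). The bay is clear and the cylinder is at (495,170). Now to the lock.

Request:
send_rows:
  rows:
    - [[-0.6,-0.14,-1,0,0],[-0.6,-0.14,-1,0,0],[-0.6,-0.14,-1,0,0],[-0.6,-0.14,-1,0,0],[-0.6,-0.14,-1,0,0],[-0.6,-0.14,-1,0,0],[-0.6,-0.14,-1,0,0],[-0.6,-0.14,-1,0,0],[-0.6,-0.14,-1,0,0],[-0.6,-0.14,-1,0,0],[-0.6,-0.14,-1,0,0],[-0.6,-0.14,-1,0,0]]

```text
time_s: 8.5
eef_pos: [550.0, 23.5, 262.8]
tcp_rot: [0.999, -0.049, -0.0, 0.0]
force: [-0.1, -0.3, 0.4]
grip_width: 0.802
finger_force: 0.0
```

Request:
send_rows:
  rows:
    - [[-0.6,-0.14,-0.97,0.6,0],[-0.6,-0.14,-0.97,0.6,0],[-0.6,-0.14,-0.97,0.6,0],[-0.6,-0.14,-0.97,0.6,0],[-0.6,-0.14,-0.97,0.6,0],[-0.6,-0.14,-0.97,0.6,0],[-0.6,-0.14,-0.97,0.6,0],[-0.6,-0.14,-0.97,0.6,0],[-0.6,-0.14,-0.97,0.8,0],[-0.6,-0.14,-0.97,0.8,0],[-0.6,-0.14,-0.97,0.8,0],[-0.6,0,0,0,0]]

```text
time_s: 9.7
eef_pos: [539.4, 239.7, 116.6]
tcp_rot: [0.999, -0.048, -0.002, 0.001]
force: [-1.1, -0.7, 1.0]
grip_width: 0.801
finger_force: 0.0
```

```bash
python3 -c "
from h import *
go([540,258,22])
im,D=ctrl.grab_frame('scene')
cv2.imwrite('pics/s3.png',cv2.resize(im[120:260,260:400],None,fx=4.2,fy=4.2,interpolation=2))
"
```

```text
t 9.7 pos [539.4 239.7 116.6] psi -0.0962 box [ 61.4 424.6 112.6] F [-1.1 -0.7  1. ] w 0.801 ff 0.0 q [0.35 0.46 1.64 0.   1.05 2.01]
tool units [-0.04 -0.92  4.73]
```

View pics/s3.png

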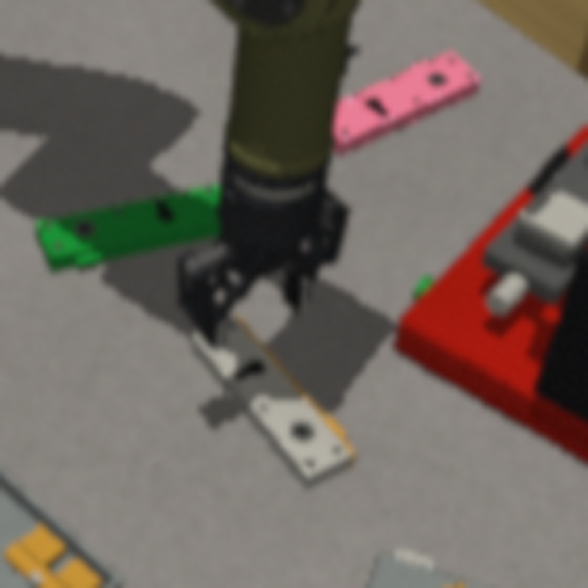

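The gripper hangs over the middle of the grey lock at crop (275,390), clear of green (130,230) and pink (405,100). I'll descend and grip.

Request:
send_rows:
  rows:
    - [[-0.6,0,-0.92,0,0],[-0.6,0,0,1,0],[-0.6,0,0,1,0],[-0.6,0,0,1,0],[-0.6,0,0,1,0],[-0.6,0,0,0.7,0],[-0.6,0,0,0,0],[1,0,0,0,0],[1,0,0,0,0],[1,0,0,0,0],[1,0,0,0,0],[1,0,0,0,0]]

```text
time_s: 10.95
eef_pos: [543.8, 257.5, 26.2]
tcp_rot: [0.999, -0.05, 0.001, -0.001]
force: [0.4, 0.2, 6.7]
grip_width: 0.522
finger_force: 63.3
```

```bash
python3 -c "
from h import *
st()"
```

```text
t 10.95 pos [543.8 257.5  26.2] psi -0.0992 box [ 67.2 442.   22.2] F [0.4 0.2 6.7] w 0.522 ff 63.3 q [ 0.37  0.58  1.7  -0.    0.86  2.04]
```

Request:
send_rows:
  rows:
    - [[1,0,0,-0.6,0],[1,0,0,-1,0],[1,0,0,-1,0],[1,0,0,-1,-1],[1,0,0,-1,-1],[1,0,0,-0.8,-1],[1,0,0,0,-1],[1,0,0,0,-1],[1,0,0,0,-1],[1,0,0,0,-1],[1,0,0,0,-1],[1,0,0,0,-1]]

```text
time_s: 12.15
eef_pos: [541.7, 256.7, 132.6]
tcp_rot: [0.912, 0.411, -0.001, 0.0]
force: [0.4, 0.3, -3.4]
grip_width: 0.518
finger_force: 62.3
```

Request:
send_rows:
  rows:
    - [[1,0,0,0,-1],[1,0,0,0,-1],[1,0,0,0,-1],[1,0,0,0,-1],[1,0,0,0,-1],[1,0,0,0,-1],[1,0,0,0,-1],[1,0,0,0,-0.73],[1,0,0,0,0]]

```text
time_s: 13.05
eef_pos: [541.9, 256.7, 132.6]
tcp_rot: [0.677, 0.736, -0.001, -0.0]
force: [0.1, -0.3, -3.3]
grip_width: 0.519
finger_force: 62.3
```

```bash
python3 -c "
from h import *
go(b2w([0,249,106]))
im,D=ctrl.grab_frame('scene')
cv2.imwrite('pics/s4.png',cv2.resize(im[120:300,240:420],None,fx=3.3,fy=3.3,interpolation=2))
"
```

```text
t 13.05 pos [541.9 256.7 132.6] psi 1.6529 box [ 65.2 441.4 128.6] F [ 0.1 -0.3 -3.3] w 0.519 ff 62.3 q [ 0.37  0.45  1.6  -0.    1.09  0.29]
tool units [-9.62 -3.26  1.14]
```

View pics/s4.png

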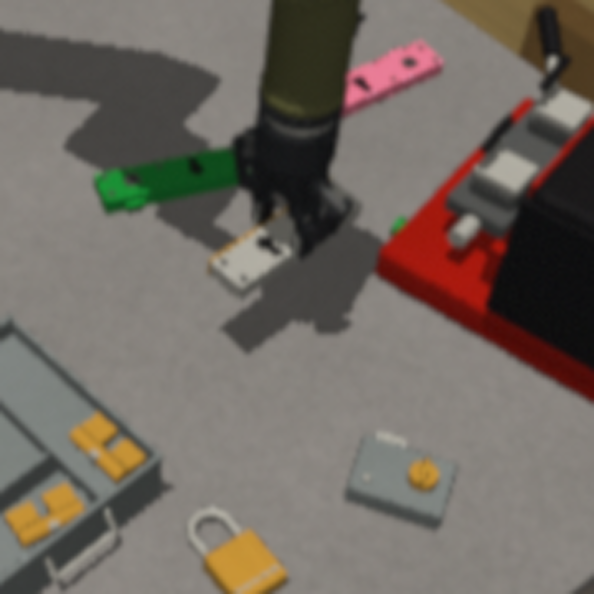

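The lock is held and level, with its tail (the cylinder-hole end) at crop (250,260) pointing to the box. Next I move it to the end wall and use the wall's rim to tip the nose down in the grip.

Request:
send_rows:
  rows:
    - [[1,-0.96,-0.33,0,0],[1,-0.96,-0.33,0,0],[1,-0.96,-0.33,0,0],[1,-0.96,-0.33,0,0],[1,-0.96,-0.33,0,0],[1,-0.96,-0.33,0,0],[1,-0.96,-0.33,0,0],[1,-0.96,-0.33,0,0],[1,-0.96,-0.33,0,0],[1,-0.96,-0.33,0,0],[1,0,0,0.5,0],[1,0,0,0.5,0]]

```text
time_s: 14.3
eef_pos: [492.1, 59.2, 112.6]
tcp_rot: [0.679, 0.735, 0.0, 0.0]
force: [-0.1, 0.3, -2.8]
grip_width: 0.52
finger_force: 62.3
```

Request:
send_rows:
  rows:
    - [[1,0,0,0.25,0],[1,0,0,0.25,0],[1,0,0,0.25,0]]

```text
time_s: 14.6
eef_pos: [492.7, 60.9, 97.2]
tcp_rot: [0.677, 0.736, -0.0, -0.0]
force: [-1.1, 3.7, 4.4]
grip_width: 0.515
finger_force: 63.2
```

Request:
send_rows:
  rows:
    - [[1,0,0,0.25,0],[1,0,0,0.25,0]]

```text
time_s: 14.8
eef_pos: [493.5, 62.1, 88.5]
tcp_rot: [0.678, 0.735, 0.002, -0.0]
force: [-2.0, 7.5, 8.9]
grip_width: 0.517
finger_force: 64.7
```

```bash
python3 -c "
from h import *
print(st()[0]['ft_torque'])"
```

```text
t 14.8 pos [493.5  62.1  88.5] psi 1.6524 box [  1.1 251.4  84.5] F [-2.   7.5  8.9] w 0.517 ff 64.7 q [ 0.04  0.39  1.88  0.    0.88 -0.05]
[0.62785373 0.2147877  0.0062765 ]
```

Request:
send_rows:
  rows:
    - [[1,0,0,0.25,0],[1,0,0,0.25,0],[1,0,0,0.1,0]]

```text
time_s: 15.1
eef_pos: [493.7, 62.8, 76.5]
tcp_rot: [0.678, 0.735, 0.002, -0.0]
force: [-2.6, 9.3, 8.4]
grip_width: 0.518
finger_force: 66.5
```

```bash
python3 -c "
from h import *
print(st()[0]['ft_torque'])
im,D=ctrl.grab_frame('scene')
cv2.imwrite('pics/s5.png',cv2.resize(im[170:290,190:350],None,fx=4.5,fy=4.5,interpolation=2))"
```

```text
t 15.1 pos [493.7  62.8  76.5] psi 1.6524 box [  1.3 252.   72.5] F [-2.6  9.3  8.4] w 0.518 ff 66.5 q [ 0.04  0.41  1.89  0.    0.84 -0.05]
[ 0.88303655  0.3531421  -0.07960501]
```

View pics/s5.png

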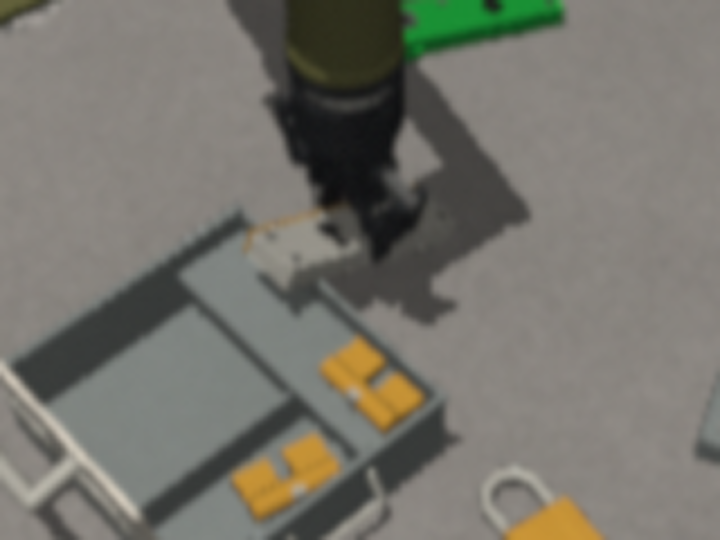

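The wall at crop (300,290) has tipped the tail up to about 25°, with only about 13 N. I'll repeat with a shorter lever to reach about 36°.

Request:
send_rows:
  rows:
    - [[1,0,0,-0.8,0],[1,-0.68,0,0,0],[1,-0.67,0,0,0],[1,0,0,0,0]]

```text
time_s: 15.55
eef_pos: [495.5, 31.9, 91.8]
tcp_rot: [0.678, 0.735, 0.0, 0.0]
force: [-0.0, -0.3, 0.2]
grip_width: 0.523
finger_force: 65.7
```

```bash
python3 -c "
from h import *
go(b2w([0,229,78]))"
```

```text
t 15.55 pos [495.5  31.9  91.8] psi 1.6512 box [  0.6 221.1  87.8] F [-0.  -0.3  0.2] w 0.523 ff 65.7 q [-0.02  0.38  1.87 -0.    0.88 -0.1 ]
tool units [ 0.39 -0.03  0.49]
```

Request:
send_rows:
  rows:
    - [[1,0.35,0,0,0],[1,0,0,0.2,0],[1,0,0,0.2,0],[1,0,0,0.1,0],[1,0,0,0,0]]

```text
time_s: 16.05
eef_pos: [493.9, 42.2, 82.7]
tcp_rot: [0.678, 0.735, 0.001, -0.001]
force: [-2.8, 6.9, 13.5]
grip_width: 0.518
finger_force: 69.4
```

```bash
python3 -c "
from h import *
go(b2w([0,229,78]))"
```

```text
t 16.05 pos [493.9  42.2  82.7] psi 1.6524 box [-1.000e-01  2.315e+02  7.870e+01] F [-2.8  6.9 13.5] w 0.518 ff 69.4 q [-0.    0.39  1.88  0.    0.86 -0.09]
tool units [-0.13  0.01  0.04]
```

Request:
send_rows:
  rows:
    - [[1,0,0,0.12,0],[1,0,0,0,0],[1,0,0,-0.5,0],[1,0,0,-1,0],[1,0,0,-1,0],[1,0,0,-1,0],[1,0,0,-1,0],[1,0,0,0,0]]

```text
time_s: 16.85
eef_pos: [495.9, 40.4, 171.2]
tcp_rot: [0.677, 0.736, 0.001, 0.002]
force: [-0.1, -0.3, -3.4]
grip_width: 0.517
finger_force: 68.4
```

```bash
cat >> h.py <<'E'
def cloud(n):
    im,D=ctrl.grab_frame(n); v,u=np.mgrid[0:420,0:560]; m=D.ravel()>0
    c,d,_=ray(n,np.c_[u.ravel(),v.ravel()][m]); X=c+d*D.ravel()[m][:,None]-BAY
    cs,sn=np.cos(YAW),np.sin(YAW)
    return np.c_[cs*X[:,0]+sn*X[:,1],-sn*X[:,0]+cs*X[:,1],X[:,2]],im.reshape(-1,3)[m]
E
python3 -c "
from h import *
s,R,p=st();d=s['eef_pos']-BAY;yc=-np.sin(YAW)*d[0]+np.cos(YAW)*d[1];xc=np.cos(YAW)*d[0]+np.sin(YAW)*d[1]
for n in ('top','scene'):
    X,c=cloud(n)
    for y in range(-90,100,8):
        m=(abs(X[:,0]-xc)<18)&(abs(X[:,1]-yc-y)<4)&(X[:,2]>d[2]-110)
        if m.sum()>2: print(n,y,m.sum(),np.percentile(X[m,2]-d[2],[10,50,90]).round(),c[m].mean(0).round())
"
```

```text
t 16.85 pos [495.9  40.4 171.2] psi 1.6532 box [  1.7 229.5 167.2] F [-0.1 -0.3 -3.4] w 0.517 ff 68.4 q [-0.    0.28  1.78 -0.    1.08 -0.09]
top -58 36 [386. 392. 399.] [60. 80. 81.]
top -50 76 [389. 398. 405.] [52. 71. 72.]
top -42 78 [381. 393. 404.] [46. 64. 65.]
top -34 72 [387. 390. 393.] [62. 87. 88.]
top -26 73 [386. 390. 393.] [64. 89. 91.]
top -18 74 [387. 391. 393.] [64. 89. 90.]
top -10 74 [387. 391. 394.] [64. 89. 91.]
top -2 74 [387. 391. 393.] [63. 89. 90.]
top 6 73 [388. 391. 393.] [64. 89. 90.]
top 14 73 [387. 391. 393.] [63. 89. 90.]
top 22 75 [388. 391. 393.] [63. 88. 90.]
top 30 74 [388. 390. 393.] [63. 88. 90.]
top 38 70 [345. 390. 393.] [53. 73. 74.]
top 46 81 [393. 400. 408.] [53. 72. 73.]
top 54 70 [391. 401. 409.] [54. 75. 76.]
top 62 13 [382. 387. 388.] [41. 50. 51.]
scene -74 32 [24. 28. 36.] [139. 149. 152.]
scene -66 39 [ 35.  38. 340.] [124. 133. 136.]
scene -58 296 [319. 363. 393.] [39. 50. 51.]
scene -50 84 [ 30. 395. 405.] [68. 94. 96.]
scene -42 58 [ 24. 388. 403.] [ 75. 100. 102.]
scene -34 523 [130. 219. 298.] [35. 48. 48.]
scene -26 126 [-103.  210.  391.] [60. 78. 79.]
scene -18 93 [  8.  88. 391.] [46. 63. 64.]
scene -10 83 [  1. 314. 391.] [48. 68. 69.]
scene -2 52 [ -5. 389. 391.] [58. 86. 87.]
scene 6 42 [ -7. 389. 392.] [57. 89. 90.]
scene 14 42 [387. 390. 392.] [56. 91. 92.]
scene 22 34 [388. 390. 392.] [57. 93. 94.]
scene 30 41 [311. 390. 391.] [55. 88. 89.]
scene 38 61 [387. 391. 400.] [44. 70. 71.]
scene 46 75 [391. 400. 408.] [52. 81. 81.]
scene 54 46 [391. 401. 408.] [58. 85. 85.]
scene 62 9 [-52. -50. -48.] [69. 73. 74.]
scene 70 8 [-56. -55. -53.] [87. 90. 93.]
```

Request:
send_rows:
  rows:
    - [[1,-0.93,-0.08,0,0],[1,-0.93,0,0,0],[1,-0.93,0,0,0],[1,-0.93,0,0,0],[1,-0.93,0,0,0],[1,-0.93,0,0,0],[1,-0.93,0,0,0],[1,-0.93,0,0,0],[1,-0.9,0,0,0],[1,0,0,0.5,0],[1,0,0,0.5,0],[1,0,0,0,0]]

```text
time_s: 18.15
eef_pos: [503.8, -124.6, 146.4]
tcp_rot: [0.677, 0.736, -0.001, -0.003]
force: [-0.3, 0.2, -3.9]
grip_width: 0.521
finger_force: 68.1
```

```bash
python3 -c "
from h import *
go(b2w([0,62,124]))
for n in ('top','scene'):
    X,c=cloud(n)
    # ledge edge (fixed half front): points z 40..52
    m=(abs(X[:,0]+35)<25)&(X[:,2]>38)&(X[:,2]<56)&(X[:,1]>100)&(X[:,1]<200); print(n,'ledge min y',np.sort(X[m,1])[:12].round(1), np.median(X[m,2]).round(1))
    m=(X[:,0]>80)&(X[:,0]<130)&(X[:,1]<5)&(X[:,1]>-60)
    for z in range(50,190,20):
        k=m&(abs(X[:,2]-z)<8)
        if k.sum()>3: print('panel z',z,np.percentile(X[k,1],[10,50,90]).round(1),k.sum())
    m=(abs(X[:,0])<20)&(X[:,2]<175)&(X[:,2]>55)&(X[:,1]>-25)&(X[:,1]<150)
    for y in range(-20,150,8):
        k=m&(abs(X[:,1]-y)<4)
        if k.sum()>2: print(n,'lock',y,np.percentile(X[k,2],[10,50,90]).round(),k.sum())
"
```

```text
t 18.15 pos [ 503.8 -124.6  146.4] psi 1.6529 box [ -3.9  64.4 142.4] F [-0.3  0.2 -3.9] w 0.521 ff 68.1 q [-0.32  0.34  1.76  0.    1.05 -0.41]
tool units [-0.12  0.2   0.92]
top ledge min y [140.7 141.1 141.4 141.4 141.5 141.5 141.7 141.8 142.2 142.4 142.4 142.6] 45.4
panel z 50 [-1.6  0.1  2.4] 19
panel z 70 [-4.8 -3.4 -1.4] 34
panel z 90 [-9.9 -8.2 -5.4] 37
panel z 110 [-14.6 -12.  -10.2] 36
panel z 130 [-18.7 -16.6 -14.9] 38
panel z 150 [-22.7 -20.9 -18.9] 43
panel z 170 [-53.2 -27.5 -23.6] 83
top lock 84 [117. 120. 125.] 18
top lock 92 [113. 117. 119.] 33
top lock 100 [107. 111. 114.] 39
top lock 108 [103. 106. 112.] 37
top lock 116 [ 96. 101. 105.] 37
top lock 124 [90. 95. 97.] 37
top lock 132 [85. 88. 91.] 36
top lock 140 [79. 84. 88.] 9
scene ledge min y [145.  147.9 151.3 152.6 153.4 154.4 154.7 155.2 155.2 155.4 155.6 156.1] 46.7
panel z 50 [-5.1 -4.  -2.2] 26
panel z 110 [-16.7 -15.4 -14. ] 5
panel z 170 [-58.  -46.  -31.6] 58
scene lock -12 [ 88. 170. 174.] 24
scene lock -4 [ 74. 170. 174.] 12
scene lock 4 [162. 166. 174.] 11
scene lock 12 [156. 171. 174.] 22
scene lock 20 [157. 169. 172.] 40
scene lock 28 [148. 164. 167.] 36
scene lock 36 [142. 158. 161.] 36
scene lock 44 [141. 153. 156.] 34
scene lock 52 [131. 146. 150.] 33
scene lock 60 [139. 142. 145.] 15
scene lock 76 [111. 116. 130.] 8
scene lock 84 [107. 117. 122.] 10
scene lock 92 [ 98. 108. 119.] 15
scene lock 100 [ 95. 108. 115.] 15
scene lock 108 [ 90. 106. 111.] 18
scene lock 116 [ 81. 100. 105.] 27
scene lock 124 [83. 96. 98.] 26
scene lock 132 [87. 91. 93.] 25
scene lock 140 [85. 87. 88.] 6
```

Request:
send_rows:
  rows:
    - [[1,0,0.2,0.3,0],[1,0,0,0.5,0],[1,0,0,0.4,0],[1,0,0,0,0]]

```text
time_s: 18.65
eef_pos: [509.1, -125.1, 123.8]
tcp_rot: [0.677, 0.736, -0.001, -0.002]
force: [-1.1, 0.1, -3.1]
grip_width: 0.52
finger_force: 68.2
```

```bash
python3 -c "
from h import *
go(b2w([0,64.4,95]))"
```

```text
t 18.65 pos [ 509.1 -125.1  123.8] psi 1.6531 box [  1.3  63.5 119.8] F [-1.1  0.1 -3.1] w 0.52 ff 68.2 q [-0.32  0.37  1.78 -0.    1.   -0.4 ]
tool units [ 0.04 -0.06  1.24]
```

Request:
send_rows:
  rows:
    - [[1,0.02,0,0.4,0],[1,0,0,0.3,0],[1,0,0,0.3,0]]

```text
time_s: 18.95
eef_pos: [510.2, -125.3, 104.8]
tcp_rot: [0.678, 0.735, -0.0, -0.0]
force: [0.6, -0.3, -2.9]
grip_width: 0.521
finger_force: 68.3
```

Request:
send_rows:
  rows:
    - [[1,0,0,0.25,0],[1,0,0,0,0]]

```text
time_s: 19.15
eef_pos: [509.7, -125.1, 99.4]
tcp_rot: [0.678, 0.735, -0.0, -0.001]
force: [0.6, 0.0, -4.3]
grip_width: 0.513
finger_force: 68.2
```

```bash
python3 -c "
from h import *
go(b2w([0,64.4,95]))"
```

```text
t 19.15 pos [ 509.7 -125.1   99.4] psi 1.6527 box [ 1.9 63.4 95.4] F [ 0.6  0.  -4.3] w 0.513 ff 68.2 q [-0.32  0.4   1.8  -0.    0.94 -0.4 ]
tool units [ 0.05 -0.09  0.02]
```

Clear on both sides. Now I feed the nose diagonally in under the ledge.

Request:
send_rows:
  rows:
    - [[1,0,-0.05,0.15,0],[1,0.2,0,0.25,0],[1,0.25,0,0.25,0],[1,0.25,0,0.2,0]]

```text
time_s: 19.55
eef_pos: [507.9, -110.8, 82.9]
tcp_rot: [0.678, 0.735, -0.0, -0.0]
force: [0.1, 0.3, -3.9]
grip_width: 0.516
finger_force: 68.2
```

```bash
python3 -c "
from h import *
go(b2w([0,82,75]))"
```

```text
t 19.55 pos [ 507.9 -110.8   82.9] psi 1.6526 box [ 1.2 77.8 78.9] F [ 0.1  0.3 -3.9] w 0.516 ff 68.2 q [-0.3   0.42  1.83  0.    0.89 -0.38]
tool units [ 0.21 -0.06  0.19]
```

Request:
send_rows:
  rows:
    - [[1,0.07,-0.05,0.25,0],[1,0.12,0,0.3,0],[1,0.13,0,0.3,0]]

```text
time_s: 19.85
eef_pos: [509.5, -107.7, 68.1]
tcp_rot: [0.677, 0.736, 0.0, 0.004]
force: [-2.8, -12.7, 14.4]
grip_width: 0.52
finger_force: 70.2
```

```bash
cat >> h.py <<'E'
def lk(n='scene'):
    s,R,p=st();X,c=cloud(n)
    for y in range(-4,140,8):
        m=(abs(X[:,0])<16)&(abs(X[:,1]-y)<4)&(X[:,2]<150)
        if m.sum()>2: print(y,np.percentile(X[m,2],[10,50,90]).round(),m.sum(),end=' | ')
E
python3 -c "
from h import *
lk()"
```

```text
t 19.85 pos [ 509.5 -107.7   68.1] psi 1.6552 box [ 3.1 80.8 64.1] F [ -2.8 -12.7  14.4] w 0.52 ff 70.2 q [-0.29  0.44  1.85 -0.    0.84 -0.37]
-4 [-6. 10. 46.] 31 | 4 [81. 87. 92.] 32 | 12 [93. 96. 99.] 28 | 20 [-1. 89. 95.] 37 | 28 [-3. 84. 90.] 43 | 36 [-1.  3. 86.] 45 | 44 [-1. 76. 80.] 41 | 52 [-1. 38. 78.] 40 | 60 [-1. 70. 78.] 41 | 68 [ 1. 64. 88.] 37 | 76 [-3. 60. 65.] 30 | 84 [-2.  1. 58.] 11 | 92 [-3.  0. 20.] 8 | 100 [-1.  1. 19.] 8 | 108 [-3.  2.  4.] 4 | 116 [-0. -0.  1.] 3 | 124 [-2. 16. 36.] 4 | 132 [31. 32. 34.] 8 |
```

Request:
send_rows:
  rows:
    - [[1,0.2,-0.1,0.2,0],[1,0.15,0,0.25,0]]

```text
time_s: 20.1
eef_pos: [509.2, -103.0, 60.4]
tcp_rot: [0.676, 0.737, 0.0, 0.007]
force: [0.6, -16.7, 13.3]
grip_width: 0.517
finger_force: 70.0
```

```bash
python3 -c "
from h import *
lk()"
```

```text
t 20.1 pos [ 509.2 -103.    60.4] psi 1.6558 box [ 3.3 85.5 56.4] F [  0.6 -16.7  13.3] w 0.517 ff 70.0 q [-0.28  0.45  1.87 -0.01  0.81 -0.36]
-4 [-5.  8. 46.] 32 | 4 [65. 73. 78.] 25 | 12 [78. 81. 84.] 28 | 20 [-2. 78. 81.] 39 | 28 [-1. 73. 78.] 37 | 36 [-0. 72. 74.] 39 | 44 [-1. 69. 72.] 43 | 52 [-1. 65. 68.] 34 | 60 [-1. 62. 65.] 31 | 68 [ -0.  60. 118.] 37 | 76 [-0. 55. 59.] 31 | 84 [-1. 50. 56.] 20 | 92 [1. 2. 4.] 3 | 100 [-1.  2. 47.] 7 | 108 [-0.  0. 29.] 4 | 132 [31. 32. 35.] 5 |
```

Request:
send_rows:
  rows:
    - [[1,0.1,-0.1,0.25,0],[1,0.1,0,0.25,0]]

```text
time_s: 20.35
eef_pos: [508.4, -99.7, 50.4]
tcp_rot: [0.677, 0.736, 0.001, 0.008]
force: [2.7, -15.6, 9.7]
grip_width: 0.522
finger_force: 69.6
```

```bash
python3 -c "
from h import *
lk()"
```

```text
t 20.35 pos [508.4 -99.7  50.4] psi 1.655 box [ 2.6 88.9 46.4] F [  2.7 -15.6   9.7] w 0.522 ff 69.6 q [-0.27  0.46  1.88 -0.01  0.78 -0.35]
-4 [-5. 21. 48.] 32 | 4 [50. 53. 61.] 21 | 12 [60. 64. 66.] 27 | 20 [ 0. 61. 64.] 34 | 28 [ 1. 59. 61.] 33 | 36 [-2. 57. 60.] 30 | 44 [-1. 54. 58.] 32 | 52 [ 0. 52. 55.] 32 | 60 [-2. 51. 53.] 29 | 68 [-0. 49. 52.] 27 | 76 [  2.  46. 102.] 31 | 84 [ 2. 43. 46.] 23 | 92 [12. 44. 45.] 4 | 132 [28. 30. 32.] 6 |
```

Request:
send_rows:
  rows:
    - [[1,0.03,-0.1,0.25,0],[1,0,0,0.25,0]]

```text
time_s: 20.6
eef_pos: [507.4, -99.1, 40.3]
tcp_rot: [0.677, 0.736, 0.002, 0.009]
force: [4.5, -15.3, 7.0]
grip_width: 0.519
finger_force: 69.4
```

```bash
python3 -c "
from h import *
lk()"
```

```text
t 20.6 pos [507.4 -99.1  40.3] psi 1.6541 box [ 1.7 89.6 36.3] F [  4.5 -15.3   7. ] w 0.519 ff 69.4 q [-0.27  0.48  1.89 -0.01  0.76 -0.35]
-4 [-4. 18. 48.] 33 | 4 [42. 43. 46.] 5 | 12 [42. 44. 47.] 24 | 20 [-0. 43. 46.] 28 | 28 [ 2. 42. 44.] 25 | 36 [26. 39. 43.] 28 | 44 [-1. 40. 42.] 30 | 52 [35. 39. 41.] 24 | 60 [35. 38. 39.] 23 | 68 [35. 36. 83.] 25 | 76 [ 32.  36. 116.] 24 | 84 [31. 33. 35.] 19 | 92 [32. 33. 35.] 4 | 132 [26. 27. 30.] 6 |
```

The tail is now inside the hinge wall. I'll ease back slightly while lowering the last stretch.

Request:
send_rows:
  rows:
    - [[1,-0.12,-0.05,0.2,0],[1,-0.1,0,0.2,0],[1,-0.05,0,0.1,0],[1,0,0,0,0]]

```text
time_s: 21.05
eef_pos: [506.3, -102.7, 29.2]
tcp_rot: [0.678, 0.735, 0.003, 0.007]
force: [5.9, -7.2, 3.5]
grip_width: 0.522
finger_force: 69.3
```

```bash
python3 -c "
from h import *
lk()"
```

```text
t 21.05 pos [ 506.3 -102.7   29.2] psi 1.6517 box [ 0.4 86.1 25.2] F [ 5.9 -7.2  3.5] w 0.522 ff 69.3 q [-0.28  0.49  1.9  -0.    0.73 -0.36]
-4 [-5. 21. 48.] 33 | 12 [23. 23. 25.] 11 | 20 [19. 23. 25.] 28 | 28 [20. 23. 25.] 23 | 36 [20. 22. 25.] 24 | 44 [21. 23. 24.] 20 | 52 [ 20.  25. 146.] 35 | 60 [20. 23. 26.] 22 | 68 [ 21.  24. 110.] 28 | 76 [19. 22. 25.] 24 | 84 [20. 22. 23.] 11 | 124 [20. 22. 24.] 6 | 132 [19. 22. 25.] 20 |
```

Request:
send_rows:
  rows:
    - [[0.1,0,0,0,0],[-0.1,0,0,0,0],[-0.4,0,0,0,0],[-0.4,0,0,0,0],[-0.4,0,0,0,0]]

```text
time_s: 21.6
eef_pos: [509.6, -101.7, 30.2]
tcp_rot: [0.678, 0.735, 0.005, 0.009]
force: [13.9, 0.6, 3.2]
grip_width: 0.697
finger_force: 0.0
```

```bash
python3 -c "
from h import *
lk()"
```

```text
t 21.6 pos [ 509.6 -101.7   30.2] psi 1.6524 box [ 3.8 86.8 26.2] F [13.9  0.6  3.2] w 0.697 ff 0.0 q [-0.28  0.49  1.9   0.    0.73 -0.36]
-4 [-4. 21. 47.] 32 | 12 [21. 23. 26.] 9 | 20 [19. 23. 24.] 26 | 28 [20. 22. 25.] 24 | 36 [18. 22. 24.] 18 | 44 [19. 22. 25.] 25 | 52 [ 19.  24. 146.] 35 | 60 [21. 22. 24.] 21 | 68 [20. 22. 66.] 25 | 76 [18. 21. 24.] 19 | 84 [19. 21. 24.] 21 | 100 [20. 21. 25.] 5 | 124 [22. 23. 25.] 3 | 132 [20. 23. 25.] 15 |
```

Request:
send_rows:
  rows:
    - [[-0.25,0,0.15,0,0],[-0.25,0,0,0,0]]

```text
time_s: 21.85
eef_pos: [506.8, -100.1, 28.7]
tcp_rot: [0.678, 0.735, 0.002, 0.004]
force: [7.7, 0.8, 3.6]
grip_width: 0.626
finger_force: 0.0
```

```bash
python3 -c "
from h import *
st()
X,c=cloud('scene');m=(X[:,2]>12)&(X[:,2]<30)&(X[:,1]<100)&(abs(X[:,0])<55)&(X[:,1]>2)
for y in (12,30,50,70,90):
    k=m&(abs(X[:,1]-y)<6); print(y,np.percentile(X[k,0],[3,97]).round(1),k.sum())
"
```

```text
t 21.85 pos [ 506.8 -100.1   28.7] psi 1.6527 box [ 1.  88.6 24.7] F [7.7 0.8 3.6] w 0.626 ff 0.0 q [-0.28  0.5   1.9   0.    0.74 -0.36]
12 [-22.4  22.3] 29
30 [-21.4  21.9] 55
50 [-22.9  21.2] 54
70 [-23.9  21.9] 54
90 [-29.9  39.3] 29
```

Request:
send_rows:
  rows:
    - [[-0.25,0,0.05,-0.3,0],[-0.25,0,0,-0.5,0],[-0.25,0,0,-1,0],[-0.25,0,0,-1,0],[-0.25,0,0,-1,0],[-0.25,0,0,0,0]]

```text
time_s: 22.5
eef_pos: [503.4, -99.3, 105.6]
tcp_rot: [0.678, 0.736, 0.001, 0.001]
force: [-0.8, -0.4, 0.2]
grip_width: 0.625
finger_force: 0.0
```

```bash
python3 -c "
from h import *
st()
for n in ('scene','top'):
    X,c=cloud(n)
    for y in range(-4,148,8):
        m=(abs(X[:,0])<18)&(abs(X[:,1]-y)<4)&(X[:,2]<60)
        if m.sum()>2: print(y,np.percentile(X[m,2],[10,50,90]).round(),m.sum(),end=' | ')
    m=(X[:,2]>14)&(X[:,2]<28)&(X[:,1]<135)&(abs(X[:,0])<55)&(X[:,1]>5);print()
    for y in (12,30,50,70,90,110,128):
        k=m&(abs(X[:,1]-y)<6)
        if k.sum()>3: print(y,np.percentile(X[k,0],[3,97]).round(1),end=' ')
    m=(X[:,2]>12)&(X[:,2]<28)&(abs(X[:,0])<18);print('tail y',np.sort(X[m&(X[:,1]>-3),1])[:15].round(1))
im,D=ctrl.grab_frame('scene');cv2.imwrite('pics/s6.png',cv2.resize(im[170:290,170:320],None,fx=5,fy=5,interpolation=2))"
```

```text
t 22.5 pos [503.4 -99.3 105.6] psi 1.6528 box [ -2.3  89.7 101.6] F [-0.8 -0.4  0.2] w 0.625 ff 0.0 q [-0.28  0.38  1.83 -0.    0.93 -0.36]
-4 [-3. 16. 46.] 32 | 12 [20. 22. 24.] 12 | 20 [19. 21. 25.] 24 | 28 [18. 22. 23.] 27 | 36 [20. 22. 23.] 28 | 44 [20. 23. 24.] 21 | 52 [19. 21. 24.] 25 | 60 [21. 22. 24.] 25 | 68 [19. 22. 23.] 25 | 76 [17. 22. 23.] 23 | 84 [18. 21. 24.] 27 | 92 [19. 22. 26.] 22 | 100 [18. 21. 23.] 23 | 108 [18. 21. 22.] 14 | 116 [18. 20. 23.] 17 | 124 [19. 21. 24.] 19 | 132 [20. 22. 24.] 20 | 140 [21. 25. 48.] 31 | 
12 [-21.6  21.6] 30 [-24.8  21. ] 50 [-23.1  21.9] 70 [-23.2  21.7] 90 [-22.4  21.5] 110 [-7.5 23.1] 128 [-10.9  22.2] tail y [12.4 12.5 12.8 13.2 13.8 14.5 15.2 15.3 15.3 15.3 15.4 15.8 16.3 16.5
 16.9]
116 [17. 21. 26.] 18 | 124 [16. 21. 24.] 29 | 132 [16. 19. 25.] 32 | 140 [19. 41. 47.] 21 | 
110 [-4.6 20.5] 128 [-26.1  19.8] tail y [110.7 114.3 114.8 115.2 115.4 115.4 115.8 115.9 116.2 116.6 116.8 117.6
 117.8 118.2 118.4]
```

View pics/s6.png

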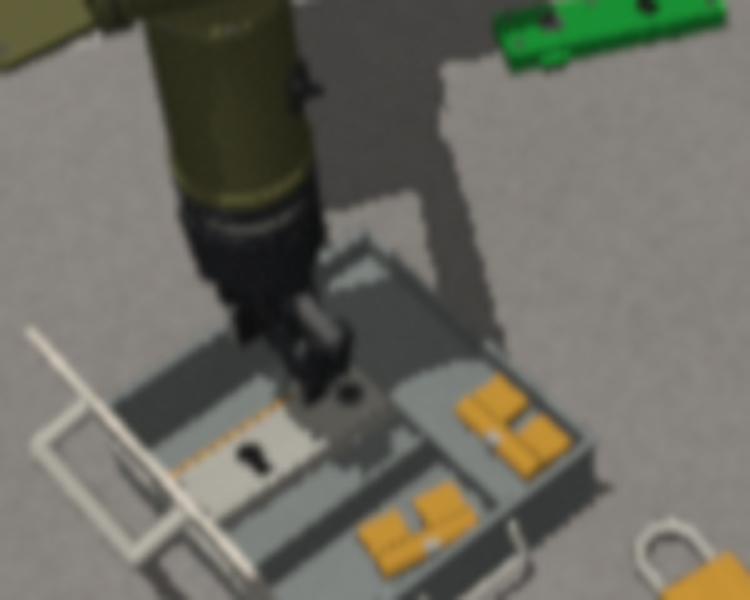

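The lock lies flat in the bay at crop (260,450), with the cylinder beside it at (420,530) undisturbed. I'll rise, turn and go back to the bar.

Request:
send_rows:
  rows:
    - [[-0.25,0,0,-1,0],[-0.25,0,0,-1,0],[-0.25,0,0,-1,1],[-0.25,0,0,-1,1],[-0.25,0,0,-1,1],[-0.25,0,0,-1,1],[0.4,0,0,-1,1],[0.4,0,0,0,1],[0.4,0,0,0,1],[0.4,0,0,0,1],[0.4,0,0,0,1],[0.4,0,0,0,1]]

```text
time_s: 23.85
eef_pos: [501.9, -98.9, 241.6]
tcp_rot: [0.955, 0.296, -0.002, -0.001]
force: [0.8, 0.0, -0.5]
grip_width: 0.298
finger_force: 0.0
```

Request:
send_rows:
  rows:
    - [[0.4,0,0,0,1],[0.4,0,0,0,1],[0.4,0,0,0,1],[0.4,0,0,0,1],[0.4,0,0,0,1],[0.4,0,0,0,0]]

```text
time_s: 24.45
eef_pos: [502.0, -98.9, 241.7]
tcp_rot: [0.999, 0.041, -0.002, -0.001]
force: [-0.4, 0.5, -0.5]
grip_width: 0.297
finger_force: 0.0
```

```bash
python3 -c "
from h import *
go(b2w([44,-64,240]))
X,c=cloud('top')
m=(abs(X[:,0]-42)<40)&(X[:,1]<-45)&(X[:,1]>-90)&(X[:,2]>150)&(X[:,2]<190);print('bar',np.percentile(X[m],[5,50,95],axis=0).round(1),m.sum())
"
```

```text
t 24.45 pos [502.  -98.9 241.7] psi 0.0817 box [ -3.6  90.2 237.7] F [-0.4  0.5 -0.5] w 0.297 ff 0.0 q [-0.28  0.23  1.65 -0.    1.27  1.21]
tool units [ 2.38  7.71 -0.13]
bar [[ 52.3 -69.1 164. ]
 [ 66.  -63.4 169.8]
 [ 80.  -59.2 172.8]] 46
```

Request:
send_rows:
  rows:
    - [[0.4,0.3,0.97,0,0],[0.4,0.3,0.97,0,0],[0.4,0.3,0.97,0,0],[0.4,0.3,0.97,0,0],[0.4,0.3,0.97,0,0],[0.4,0.3,0.97,0,0],[0.4,0.3,0.97,0,0],[0.4,0.28,0.93,0,0],[0.4,0,0,0,0]]

```text
time_s: 25.4
eef_pos: [564.4, -252.5, 243.0]
tcp_rot: [0.999, 0.04, 0.0, 0.001]
force: [-0.8, 0.8, 0.5]
grip_width: 0.3
finger_force: 0.0
```

```bash
python3 -c "
from h import *
go(b2w([44,-64,166]))
X,c=cloud('top')
for y in range(-6,150,3):
    m=(abs(X[:,0])<18)&(abs(X[:,1]-y)<1.5)&(X[:,2]<60)
    if m.sum()>2 and (y<24 or y>120): print(y,np.percentile(X[m,2],[10,50,90]).round(),m.sum(),end=' | ')
m=(X[:,2]>14)&(X[:,2]<28)&(X[:,1]<135)&(abs(X[:,0])<55)&(X[:,1]>5);print()
for y in (12,30,50,70,90,110,128):
    k=m&(abs(X[:,1]-y)<6)
    if k.sum()>3: print(y,np.percentile(X[k,0],[3,97]).round(1),np.median(X[k,2]).round(1),end=' ')
"
```

```text
t 25.4 pos [ 564.4 -252.5  243. ] psi 0.0797 box [ 46. -68. 239.] F [-0.8  0.8  0.5] w 0.3 ff 0.0 q [-0.49  0.37  1.42 -0.    1.34  1.  ]
tool units [-0.1  -0.21  3.65]
-3 [53. 56. 59.] 9 | 0 [19. 41. 55.] 36 | 3 [17. 21. 28.] 13 | 6 [19. 21. 24.] 9 | 9 [20. 21. 23.] 11 | 12 [18. 21. 25.] 10 | 15 [18. 20. 21.] 10 | 18 [17. 20. 25.] 13 | 21 [18. 21. 23.] 8 | 123 [17. 20. 23.] 10 | 126 [17. 19. 22.] 10 | 129 [19. 21. 24.] 12 | 132 [16. 20. 23.] 11 | 135 [17. 20. 23.] 11 | 138 [17. 24. 27.] 8 | 141 [42. 46. 48.] 8 | 144 [41. 45. 50.] 11 | 147 [42. 46. 50.] 13 | 
12 [-23.6  18.4] 20.9 30 [-24.1  18.4] 20.1 50 [-25.1  18.5] 19.8 70 [-23.4  20.4] 21.2 90 [-22.8  19.4] 20.1 110 [-22.8  20.9] 19.4 128 [-27.8  19.7] 20.7
```

The lock is flat and straight, with its tail against the hinge wall. Now I grip the bar.

Request:
send_rows:
  rows:
    - [[0.4,-0.1,-0.2,0,0],[0.4,0,0,0.9,0],[0.4,0,0,0.9,0],[0.4,0,0,0.9,0],[0.4,0,0,0.9,0],[0.4,0,0,0,0],[1,0,0,0,0],[1,0,0,0,0],[1,0,0,0,0],[1,0,0,0,0]]

```text
time_s: 26.45
eef_pos: [560.4, -244.9, 171.6]
tcp_rot: [0.999, 0.041, -0.0, -0.0]
force: [-2.8, 0.9, -3.3]
grip_width: 0.118
finger_force: 58.5
```

```bash
python3 -c "
from h import *
st()
c=np.array([-2,44.]);r=np.array([132,37.]);N=26
f=lambda a:c+np.array([np.cos(a)*r[0]-np.sin(a)*r[1],np.sin(a)*r[0]+np.cos(a)*r[1]])
prev=f(1.77);print(prev)
for k in range(1,N+1):
    q=f(1.77*(1-k/N));dl=q-prev;prev=q;print(k,[float(round(-dl[0]/20,2)),float(round(-dl[1]/20,2))],q.round(0),end=' ')
"
```

```text
t 26.45 pos [ 560.4 -244.9  171.6] psi 0.0821 box [ 42.6 -60.1 167.6] F [-2.8  0.9 -3.3] w 0.118 ff 58.5 q [-0.48  0.42  1.53  0.    1.19  1.01]
[-64.38962902 166.06774427]
1 [-0.42, -0.2] [-56. 170.] 2 [-0.43, -0.17] [-47. 173.] 3 [-0.45, -0.14] [-38. 176.] 4 [-0.45, -0.11] [-29. 178.] 5 [-0.46, -0.08] [-20. 180.] 6 [-0.46, -0.05] [-11. 181.] 7 [-0.47, -0.01] [ -1. 181.] 8 [-0.47, 0.02] [  8. 181.] 9 [-0.46, 0.05] [ 17. 180.] 10 [-0.46, 0.08] [ 26. 178.] 11 [-0.45, 0.11] [ 35. 176.] 12 [-0.44, 0.14] [ 44. 173.] 13 [-0.43, 0.17] [ 53. 170.] 14 [-0.42, 0.2] [ 61. 166.] 15 [-0.41, 0.23] [ 69. 161.] 16 [-0.39, 0.26] [ 77. 156.] 17 [-0.37, 0.28] [ 85. 150.] 18 [-0.35, 0.31] [ 92. 144.] 19 [-0.33, 0.33] [ 98. 137.] 20 [-0.31, 0.35] [104. 130.] 21 [-0.28, 0.37] [110. 123.] 22 [-0.26, 0.39] [115. 115.] 23 [-0.23, 0.41] [120. 107.] 24 [-0.2, 0.42] [124.  99.] 25 [-0.17, 0.43] [127.  90.] 26 [-0.14, 0.44] [130.  81.]
```

Request:
send_rows:
  rows:
    - [[1,0,-0.22,-0.15,0],[1,0,-0.43,-0.17,0],[1,0,-0.45,-0.14,0],[1,0,-0.45,-0.11,0],[1,0,-0.46,-0.08,0],[1,0,-0.46,-0.05,0],[1,0,-0.47,-0.01,0],[1,0,-0.47,0.02,0],[1,0,-0.46,0.05,0],[1,0,-0.46,0.08,0],[1,0,-0.45,0.11,0]]

```text
time_s: 27.55
eef_pos: [552.2, -149.5, 182.3]
tcp_rot: [0.999, 0.041, -0.0, 0.001]
force: [-6.8, -0.6, 2.0]
grip_width: 0.118
finger_force: 60.6
```

```bash
python3 -c "
from h import *
go(b2w([42.6,35,178]))"
```

```text
t 27.55 pos [ 552.2 -149.5  182.3] psi 0.0825 box [ 42.2  35.7 178.3] F [-6.8 -0.6  2. ] w 0.118 ff 60.6 q [-0.34  0.36  1.61 -0.    1.17  1.15]
tool units [0.02 0.03 0.01]
```

Request:
send_rows:
  rows:
    - [[1,0,-0.44,0.14,0],[1,0,-0.43,0.17,0],[1,0,-0.42,0.2,0],[1,0,-0.41,0.23,0],[1,0,-0.39,0.26,0],[1,0,-0.37,0.28,0],[1,0,-0.35,0.31,0],[1,0,-0.33,0.33,0]]

```text
time_s: 28.35
eef_pos: [546.3, -86.3, 142.7]
tcp_rot: [0.999, 0.041, -0.001, -0.0]
force: [-6.1, 1.7, 1.5]
grip_width: 0.119
finger_force: 62.4
```

```bash
python3 -c "
from h import *
go(b2w([42.6,98,139]))"
```

```text
t 28.35 pos [546.3 -86.3 142.7] psi 0.0827 box [ 41.5  99.1 138.7] F [-6.1  1.7  1.5] w 0.119 ff 62.4 q [-0.23  0.38  1.7  -0.    1.07  1.26]
tool units [ 0.05  0.06 -0.02]
```

Request:
send_rows:
  rows:
    - [[1,0,-0.31,0.35,0],[1,0,-0.28,0.37,0],[1,0,-0.26,0.39,0],[1,0,-0.23,0.41,0],[1,0,-0.2,0.4,0],[1,0,-0.1,0.22,0],[1,0,-0.08,0.2,0],[1,0,0,0,0]]

```text
time_s: 29.15
eef_pos: [543.6, -57.2, 95.3]
tcp_rot: [0.999, 0.041, -0.002, -0.0]
force: [-5.8, -0.2, 0.6]
grip_width: 0.116
finger_force: 62.5
```

```bash
python3 -c "
from h import *
go(b2w([42.6,130.5,82]))"
```

```text
t 29.15 pos [543.6 -57.2  95.3] psi 0.0828 box [ 41.3 128.3  91.3] F [-5.8 -0.2  0.6] w 0.116 ff 62.5 q [-0.18  0.43  1.76 -0.    0.95  1.31]
tool units [ 0.07 -0.11  0.47]
```

Request:
send_rows:
  rows:
    - [[1,0,-0.05,0.15,0],[1,0,-0.05,0.13,0],[1,0,-0.03,0.1,0],[1,0,0,0.08,0]]

```text
time_s: 29.55
eef_pos: [543.4, -54.5, 86.4]
tcp_rot: [0.999, 0.041, -0.001, -0.001]
force: [-6.5, 1.4, 1.2]
grip_width: 0.118
finger_force: 63.4
```

```bash
python3 -c "
from h import *
go(b2w([42.6,130.5,82]))
X,c=cloud('top');m=(X[:,0]>90)&(X[:,0]<135)
for y in (20,60,100,125,135): 
    k=m&(abs(X[:,1]-y)<5); print(y,np.median(X[k,2]).round(1),k.sum())
k=m&(abs(X[:,1]-20)<5)"
```

```text
t 29.55 pos [543.4 -54.5  86.4] psi 0.0826 box [ 41.3 131.1  82.4] F [-6.5  1.4  1.2] w 0.118 ff 63.4 q [-0.18  0.44  1.77  0.    0.93  1.31]
tool units [0.06 0.03 0.02]
20 45.9 21
60 44.9 14
100 47.6 3
125 nan 0
135 nan 0
  return _methods._mean(a, axis=axis, dtype=dtype,
  ret = ret.dtype.type(ret / rcount)
```

Request:
send_rows:
  rows:
    - [[1,0,0,0.08,0],[1,0,0,0,0]]

```text
time_s: 29.8
eef_pos: [543.5, -54.1, 85.3]
tcp_rot: [0.999, 0.041, -0.001, -0.001]
force: [-6.4, 2.2, 3.4]
grip_width: 0.116
finger_force: 63.6
```

Request:
send_rows:
  rows:
    - [[1,0,0,0.08,0],[1,0,0,0,0]]

```text
time_s: 30.0
eef_pos: [543.4, -54.2, 85.1]
tcp_rot: [0.999, 0.041, -0.001, -0.001]
force: [-10.0, 2.5, 14.5]
grip_width: 0.116
finger_force: 64.8
```

Request:
send_rows:
  rows:
    - [[1,0,0,0.08,0],[1,0,0,0,0]]

```text
time_s: 30.2
eef_pos: [543.5, -54.1, 84.6]
tcp_rot: [0.999, 0.041, -0.001, -0.001]
force: [-11.8, 3.0, 22.6]
grip_width: 0.117
finger_force: 66.5
```

The flap is on its seat: the upward force is rising with no further travel. I'll release gently and withdraw.

Request:
send_rows:
  rows:
    - [[1,0,0,-0.15,0],[0.5,0,0,0,0],[0.3,0,0,0,0],[0.3,0,0,0,0],[0.3,0,0,-0.5,0],[0.3,0,0,-1,0],[0.3,0,0,-1,0],[0.3,0,0,-1,0],[0.3,0,0,-1,0],[0.3,0,0,-1,0],[0.3,0,0,-1,0],[0.3,0,0,-1,0]]

```text
time_s: 31.4
eef_pos: [545.6, -55.7, 235.7]
tcp_rot: [0.999, 0.041, 0.001, -0.0]
force: [0.2, -0.0, 0.9]
grip_width: 0.353
finger_force: 0.0
```

Request:
send_rows:
  rows:
    - [[0.3,-1,0,-0.5,0],[0.3,-1,0,0,0],[0.3,-1,0,0,0],[0.3,-1,0,0,0],[0.3,-1,0,0,0],[0.3,0,0,0,0],[0.3,0,0,0,0]]

```text
time_s: 32.1
eef_pos: [446.3, -64.1, 244.9]
tcp_rot: [0.999, 0.041, 0.001, 0.0]
force: [0.7, -0.4, -0.2]
grip_width: 0.354
finger_force: 0.0
```

```bash
python3 -c "
from h import *
st()
X,c=cloud('top');m=(X[:,0]>95)&(X[:,0]<135)
for y in (20,60,100,125,135,150,): 
    k=m&(abs(X[:,1]-y)<4); print(y,np.median(X[k,2]).round(1),k.sum())
im,D=ctrl.grab_frame('top');cv2.imwrite('pics/t7.png',cv2.resize(im[90:300,200:470],None,fx=2.8,fy=2.8,interpolation=2))"
```

```text
t 32.1 pos [446.3 -64.1 244.9] psi 0.0814 box [-56.3 129.5 240.9] F [ 0.7 -0.4 -0.2] w 0.354 ff 0.0 q [-0.24  0.14  1.76  0.    1.25  1.25]
20 44.9 31
60 45.2 35
100 46.7 33
125 44.5 31
135 44.7 34
150 44.8 30
```

View pics/t7.png

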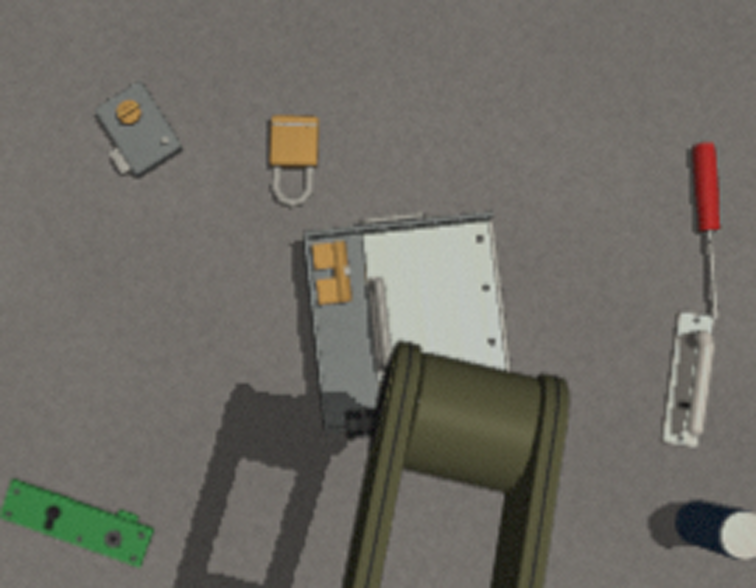

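The flap is shut and level with the fixed half, about 45 mm above the bay floor along its whole length. The bystanders I can see, including cylinder_b at crop (330,272), are where they were, and the arm is clear. I'm handing in.

```bash
python3 -c "
from cell import ctrl
print(ctrl.sign_off())"
```

```text
the job is handed in; nothing more can be done
None
```

The job is handed in at about 32 s: the lock lies flat and lengthwise in the wide bay with its tail against the hinge wall, the flap is lowered fully shut, the arm is clear, and nothing else I could see had moved.

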